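# Load a mould block into a hinged casting frame and snap its lid shut

## Task

Get the casting frame ready for a pour: set the mould block with the two guide holes fully down onto the two pegs in the open frame (their slide is locked somewhere along the frame, so feel for them), then swing the lid over and press it until it snaps past the spring catch and stays fully shut. Press firmly but do not force or hammer the frame, and leave the plain block, the bottle and the crate where they are.

Things in the scene. Friction and masses are not known exactly. Their poses are not given: they have to be found in the camera images.
- frame: Hinged casting frame, aluminium, bolted to the bench. Base plate 225 x 150 x 20 mm. Origin on the bench, under the seat point; plate x = -125 to +100 mm, y = -75 to +75. x points from the front catch (-x) to the hinge (+x), z up. Hinge posts at x = 78 to 98, up to 64 mm high.
- seat (a point): Top of the base plate, 20 mm above the bench, axes as the frame's: nominal middle between two upright steel pegs (x = -35 and +35 mm, y = 0), 12 mm diameter, 17 mm tall, the top 6 mm tapering to 5 mm. The pegs sit on a locked adjusting slide: both stand shifted together, up to 9 mm either way along x, by an amount that is not reported: look or feel for them.
- catch (a point): Spring roller of the lid's catch, at the frame's front, 56 mm above the bench. Its dark steel housing stands on the plate at frame x = -123 to -89 mm, |y| < 28 mm, up to 64 mm above the bench. A steel nose under the lid's front edge has to be pressed down past this roller.
- lid (a joint): Lid angle, rad: 0 fully shut; starts at 1.6 to 1.8, standing open just past upright; 2.0 open stop. The hinge is stiff: the lid stays where left. In the last 0.06 rad (10 mm at the front edge) its nose must be forced past the spring roller, 10 to 20 N at lid_press; below about 0.02 it snaps home to 0 and stays. Short of that it stands ajar.
- lid_hinge (a point): Middle of the hinge axis (along the frame's y), 80 mm behind the seat, 62.5 mm above the bench. The lid is an aluminium plate 165 mm long from here to its front edge, 140 wide, 8 thick; the hinge axis lies in its inner face, which is the underside when shut. Two ribs, 10 mm high, run along the outer face at y = -60 and +60.
- lid_press (a point): Point on the lid's outer face (the top when shut), on its middle line, 140 mm from the hinge and 25 mm from the front edge: a good place to push. It moves with the lid; axes as the frame's when shut, z out of the outer face. 70.5 mm above the bench when shut.
- mould: Mould block of hard cast resin, cream, 110 (x) x 56 (y) x 40 mm, about 0.3 kg, with two chamfered 13.8 mm guide holes right through from top to bottom at x = -35 and +35 mm, y = 0. Origin: centre of its underside. Lies flat left or right of the frame. Fits the two pegs either way round, long side along the frame's x; seated, it clears the shut lid by 2.5 mm.
- blank: Bystander: plain resin block without holes, cream, 95 x 80 x 50 mm, on the other side of the frame. Origin in the centre of its underside.
- resin: Bystander: closed white bottle, 60 mm diameter, 130 mm tall, standing at the far left. Origin in the centre of its underside.
- crate: Bystander: open blue crate 110 x 150 x 60 mm at the far right. Origin in the centre of its underside.
Not all that is in view belongs to the job. What is shaped like the mould but green is not meant.

How it is judged (in metres and radians):
On the way, in this order (a step that is already met when the one before it is completed fails the run):
1. the mould block sits fully down on both pegs while the lid is open (z of mould in the frame of seat below 0.003 m and horizontal distance between mould and seat below 0.013 m and angle between the x axis of mould and the x axis of frame, either way round below 0.06 rad and value of joint lid above 0.5 rad), for 0.2 s.
2. the lid is pressed past the catch and fully shut (value of joint lid below 0.012 rad), for 0.2 s.
At the end, for the whole second after the job is handed in: The lid is shut within 0.012 rad (2 mm at its front edge), held by its catch, with the mould block on both pegs: within 13 mm of the nominal seat point (wherever the pegs are), less than 3 mm above the plate and within 0.06 rad of the frame's direction, either way round (value of joint lid below 0.012 rad and z of mould in the frame of seat below 0.003 m and horizontal distance between mould and seat below 0.013 m and angle between the x axis of mould and the x axis of frame, either way round below 0.06 rad); the robot touches nothing.
It fails at once if the frame or its lid is pushed with more than 50 N (contact force between any of the fingers, the arm and frame above 50 N).
It fails at once if the plain block is moved by more than 30 mm (distance of blank from where it was at the start of the episode above 0.03 m).
It fails at once if the bottle is moved by more than 30 mm or tipped (distance of resin from where it was at the start of the episode above 0.03 m or angle between resin's own z axis and vertical above 0.3 rad).
It fails at once if the crate is moved by more than 30 mm (distance of crate from where it was at the start of the episode above 0.03 m).
It also fails if it takes over 72 s, if anything falls off the work surface, if the arm or the gripper's body presses on something with over 40 N, if the wrist force passes 120 N, or if a joint passes its speed limit or range.

## Robot

A 6-joint arm with a two-finger parallel gripper is mounted at the origin on the work surface. World frame = base frame: x ahead of the robot, y to its left, z up, the work surface at z = 0. Lengths are in m, angles in degrees, forces in N, time in s.
With the tool pointing down it reaches from about 0.35 to 0.875 m from the base axis. Payload 4.2 kg.
Tool frame: the origin (TCP) lies midway between the tips of the shut fingers; the grasp point (between the pads) lies 19 mm behind it; z points along the fingers, y is the line along which they close (so a half turn about z gives the same grasp; the last joint's range is limited). The gripper opens to 87 mm and grips with 3 to 60 N. Pads are 19 mm wide; open, the fingers measure 117 mm over their backs; the gripper's body (75 mm by 190 mm) begins 51 mm behind the grasp point.
Start: joints at [89.874, 22.042, 0.453, 0, -68.411, -14.817], TCP at [0.161, 0.604, 0.223] pointing down, gripper open.
Joint ranges: [-179.83, 179.83], [-69.29, 118.12], [-61.27, 80.66], [-181.25, 117.63], [-171.15, -9.14], [-177.46, 177.46]. Speed limits (degrees/s): [159.86, 159.86, 180, 180, 180, 180].

## Interface

Orientations are given as a 3x3 rotation matrix whose columns are the frame's x, y, z axes.
In Python, from station import * gives the robot as it stands.
- The arm moves only by the tool move_arm, never from a script. Its argument "targets" is text: rows parted by semicolons, each of 4 numbers parted by spaces: the shift along the world's x, y, z in units of 25 mm (1.0 is 25 mm), then the turn about the world's z in units of 5 degrees (1.0 is 5 degrees). In form: tx ty tz spin; .... A call has 1 to 10 rows; each row shifts and turns the commanded pose from where the row before left it; what a row does not reach is not made up. A row lasts 1/12 s, in which the tool goes at most 41.7 mm and 7.16 degrees, less where a joint would pass 70% of its speed; a pose out of reach is approached as far as the arm can. A call is refused whole if a number of a shift passes 1 or a number of a turn 1, either way. A call with a gripper value outside its range is refused whole. "gripper" is the finger opening in mm, from 0 to 87, set as the call begins (left out, the last holds). The fingers move at their own pace and stop on an object; the grip force is fixed at half the most. Time passes only in rows, so rows that do not move let the fingers close. It gives the time, the measured TCP pose, the force, the opening and the grip force at its end, in the units of the state.
- sense(): the state, without advancing time (a new reading comes with each control period).
- capture(name): name is "scene" or "top"; returns a dict with "image" (384x512x3 uint8, blue, green, red), "fx", "fy", "cx", "cy" (pixels), "world_from_camera" (4x4, takes a point from camera to world coordinates). Camera axes: x right, y up, looking along -z (the intrinsics and any distortion apply to the point x, -y, -z); pixel columns grow to the right and rows downward; lengths in m; the calibration is good to about 2 mm. A picture is of the moment at which its call begins. There is no depth.
- finish_job(): hands the job in; it is judged then, once.
The state is a dict: "time_s": time; "joints": joint angles; "joint_velocities": joint speeds; "effort": joint torques, N m; "tcp_pos": TCP position; "ee_rot": TCP orientation; "wrist_force": force on the tool from outside, world axes, zero at the start; "moment": the same for the moment, N m; "gripper_width": opening from 0.0 (shut) to 1.0 (fully open); "gripper_force": force on a finger pad.
Only numpy, scipy, OpenCV 4.12 (cv2) and the standard library are available. Lean on these libraries where they do the work, as an engineer would, in place of code of your own. Each camera call takes 0.05 s, during which the arm holds its last target. There are 200 camera calls.

## Working session

There is one attempt and no reset: what is moved stays moved. The work goes in short steps, Python scripts to look and compute and a tool call to move; the robot and the scene stay as the last step left them, time stands still between calls to the robot, and variables do not carry over. Pictures are saved under pics/ and viewed, at most 10 in all, crops included, and the job is handed in when it is done.

Besides the shell and the picture viewer there is one more tool, called as name(argument=value, ...), one argument or row to a line, values as JSON. move_arm: Moves the arm, as the interface text tells. Its arguments: {"type":"object","properties":{"targets":{"type":"string"},"gripper":{"type":"number"}},"required":["targets"]}

```bash
mkdir -p pics; python3 - <<'E'
from station import *
import cv2,numpy as np,pickle
d={}
for n in("scene","top"):
    c=capture(n);d[n]=c;cv2.imwrite(f"pics/{n}0.png",c["image"])
    print(n,c["fx"],c["fy"],c["cx"],c["cy"],c.keys());print(np.round(c["world_from_camera"],4))
pickle.dump(d,open("c0.pkl","wb"))
s=sense();print(s)
E
```

```text
scene 431.0493165293067 431.0493165293067 255.13404399305284 192.59854038245933 dict_keys(['image', 'fx', 'fy', 'cx', 'cy', 'world_from_camera'])
[[ 0.5634 -0.6319  0.5322  1.2394]
 [ 0.8261  0.4244 -0.3707 -0.4322]
 [ 0.0084  0.6485  0.7612  1.0966]
 [ 0.      0.      0.      1.    ]]
top 468.5269373219157 468.5269373219157 252.8995767888331 195.4315751476759 dict_keys(['image', 'fx', 'fy', 'cx', 'cy', 'world_from_camera'])
[[-0.0045  0.9888 -0.1489  0.2945]
 [-1.     -0.0036  0.0062  0.0778]
 [ 0.0056  0.1489  0.9888  1.467 ]
 [ 0.      0.      0.      1.    ]]
{'time_s': 0.1, 'joints': array([ 8.98742913e+01,  2.20859940e+01,  3.86892014e-01, -2.41122055e-02,
       -6.84128184e+01, -1.48158109e+01]), 'joint_velocities': array([ 0.0483384 , -0.0294496 ,  0.12371672,  0.06693846,  0.04815647,
        0.11444493]), 'effort': array([ 6.57645501e-05, -3.91692102e+01,  1.87933713e+01,  4.23181415e+00,
        1.34164339e-02, -6.94660116e-05]), 'tcp_pos': array([0.16100419, 0.60333641, 0.22157104]), 'ee_rot': array([[ 9.66149486e-01, -2.57982584e-01, -3.95604096e-04],
       [-2.57982859e-01, -9.66147521e-01, -1.95248513e-03],
       [ 1.21495244e-04,  1.98845158e-03, -9.99998016e-01]]), 'wrist_force': array([ 0.14219186, -0.44771691, -1.4268646 ]), 'moment': array([-0.0641877 , -0.05492576,  0.04913388]), 'gripper_force': 0.0, 'gripper_width': 0.9961495465364909}
```

View pics/top0.png

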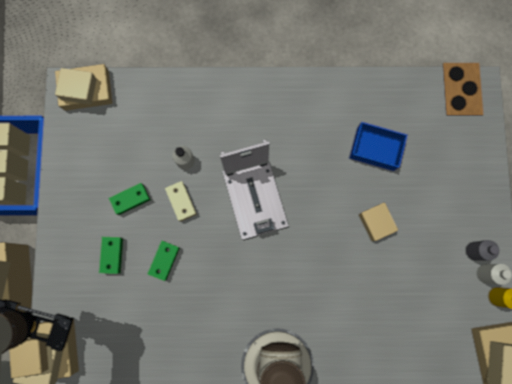

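View pics/scene0.png

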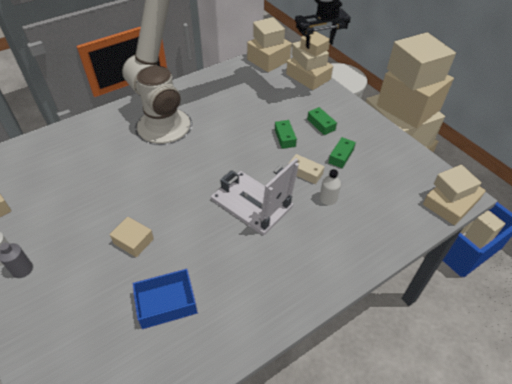

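Candidates for the mould in the top view: cream block with two holes (181,201), green lookalikes at (129,199), (111,255) and (163,260), and the plain cream block (378,222). I choose (181,201), and the next crop checks it.

```bash
python3 - <<'E'
import cv2,numpy as np,pickle
d=pickle.load(open("c0.pkl","rb"))
t=d["top"]["image"][130:250,155:305];s=d["scene"]["image"][145:245,200:350]
a=cv2.resize(t,None,fx=5,fy=5,interpolation=cv2.INTER_CUBIC);b=cv2.resize(s,None,fx=5,fy=5,interpolation=cv2.INTER_CUBIC)
for i in range(0,750,50):
    for im in(a,b):
        cv2.line(im,(i,0),(i,6),(0,0,255),1);cv2.line(im,(0,i),(6,i),(0,0,255),1)
cv2.imwrite("pics/t1.png",a);cv2.imwrite("pics/s1.png",b)
E
```

```text
(no output)
```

View pics/t1.png

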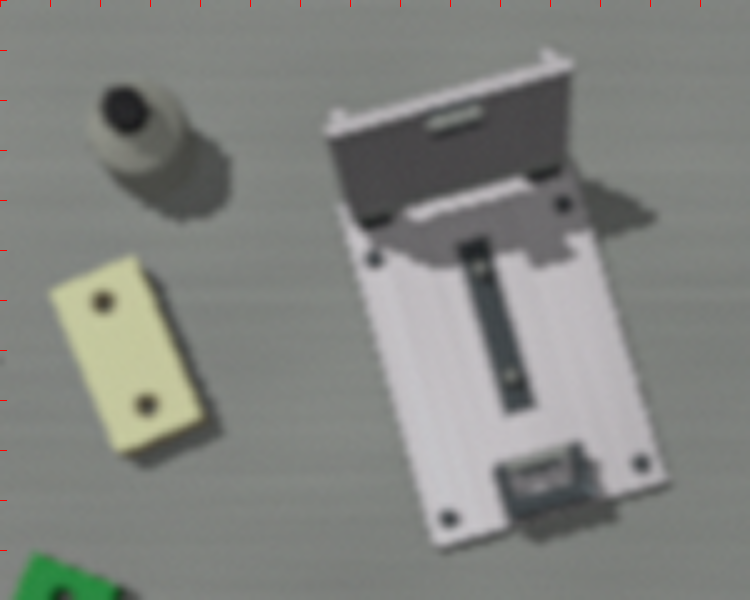

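View pics/s1.png

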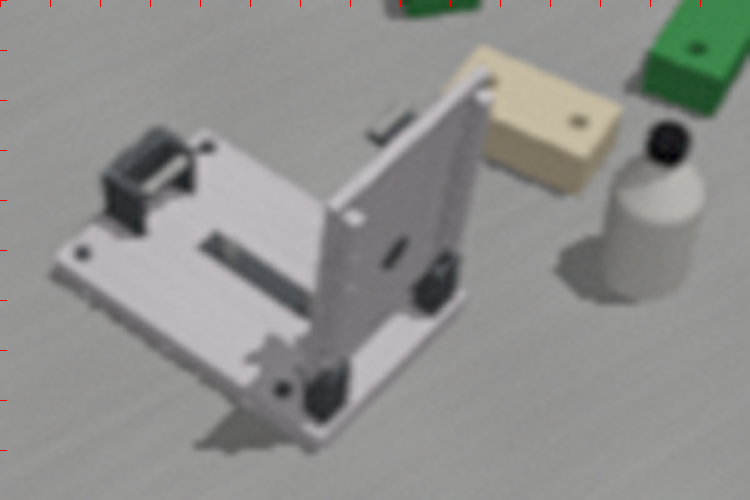

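The top crop confirms it: a cream block with two holes at crop (102,302) and (147,405). The pegs show as bright spots at (480,267) and (512,374) in the dark slot. The front plate corners are at (437,548) and (667,485), and the bottle cap is at (125,105).

```bash
cat >h.py <<'E'
import numpy as np,pickle
from scipy.optimize import least_squares
d=pickle.load(open("c0.pkl","rb"))
def proj(n,P):
    c=d[n];M=np.linalg.inv(c["world_from_camera"]);p=np.atleast_2d(P)@M[:3,:3].T+M[:3,3]
    return np.c_[c["cx"]-c["fx"]*p[:,0]/p[:,2],c["cy"]+c["fy"]*p[:,1]/p[:,2]]
def back(n,uv,z):
    c=d[n];W=c["world_from_camera"];u,v=uv
    r=W[:3,:3]@[(u-c["cx"])/c["fx"],-(v-c["cy"])/c["fy"],-1];o=W[:3,3]
    return o+r*(z-o[2])/r[2]
def cr(n,X,Y): o=(155,130) if n=="top" else (200,145); return ((X+.5)/5-.5+o[0],(Y+.5)/5-.5+o[1])
def place(q,P):
    x,y,a=q;P=np.array(P,float);c,s=np.cos(a),np.sin(a)
    return np.c_[x+c*P[:,0]-s*P[:,1],y+s*P[:,0]+c*P[:,1],P[:,2]]
def fit(obs,q0):
    f=lambda q:np.concatenate([(proj(n,place(q,[P]))-cr(n,*X)).ravel() for n,P,X in obs])
    r=least_squares(f,q0,loss="soft_l1");return r.x,np.round(f(r.x).reshape(-1,2),2)
E
python3 - <<'E'
from h import *
F=[("top",(-.125,.075,.02),(437,548)),("top",(-.125,-.075,.02),(667,485)),
("scene",(-.125,.075,.02),(205,132)),("scene",(-.125,-.075,.02),(55,260)),("scene",(.1,.075,.02),(465,295)),("scene",(.1,-.075,.02),(318,437)),("top",(.1,.075,.02),(335,205))]
q,e=fit(F,[.5,.0,.3]);print("frame",q,np.degrees(q[2]));print(e.tolist())
for X in((480,267),(512,374)):
    p=back("top",cr("top",*X),.036);dx=p[:2]-q[:2];c,s=np.cos(q[2]),np.sin(q[2]);print("peg",p,"in frame",c*dx[0]+s*dx[1],-s*dx[0]+c*dx[1])
M=[("top",(.055,.028,.04),(50,292)),("top",(.055,-.028,.04),(136,257)),("top",(-.055,-.028,.04),(204,413)),("top",(-.055,.028,.04),(121,452)),
("top",(.035,0,.04),(102,302)),("top",(-.035,0,.04),(147,405)),("scene",(.055,-.028,.04),(582,155)),("scene",(.055,.028,.04),(622,108)),("scene",(-.055,.028,.04),(485,45)),("scene",(.035,0,.04),(579,121))]
m,e=fit(M,[.5,.2,.4]);print("mould",m,np.degrees(m[2]));print(e.tolist())
print("bottle",back("top",cr("top",125,105),.13), "lidtop edge L,R", back("top",cr("top",330,130),.225),back("top",cr("top",572,67),.225))
E
```

```text
frame [0.51647722 0.0670887  0.27712883] 15.87831206423447
[[-0.71, 0.16], [-0.09, -0.73], [-0.57, -0.46], [-0.9, -0.47], [0.16, -0.12], [0.13, 0.77], [0.07, -0.11]]
peg [0.54900082 0.07570813 0.036     ] in frame 0.03364088997729396 -0.000607742901154576
peg [0.48200805 0.05624827 0.036     ] in frame -0.03611989068779575 -0.0009962110697453504
mould [0.49515739 0.29406472 0.41951077] 24.03619671837539
[[-0.33, -0.13], [-0.8, -0.47], [-0.35, 0.58], [-0.62, 0.27], [0.17, 0.02], [0.07, -0.0], [0.37, 1.06], [-0.29, 0.18], [-1.41, 0.67], [-0.65, 0.37]]
bottle [0.62925028 0.28318449 0.13      ] lidtop edge L,R [0.59119589 0.15712979 0.225     ] [0.62598246 0.02537957 0.225     ]
```

move_arm(
  targets="1 -0.9 0 0.8;1 -0.9 0 0.8;1 -0.9 0 0.8;1 -0.9 0 0.8;1 -0.9 0 0.8;1 -0.9 0 0.8;1 -0.9 0 0.8;1 -0.9 0 0.8;1 -0.9 0 0.7;1 -0.9 0 0.7",
  gripper=87,
)

```text
time_s: 0.93
tcp_pos: [0.4119, 0.3774, 0.2222]
ee_rot: [[0.912, 0.411, -0.001], [0.411, -0.912, -0.001], [-0.001, 0.0, -1.0]]
wrist_force: [1.0, 0.3, -0.3]
gripper_width: 1.0
gripper_force: 0.0
```

```bash
cat >st.py <<'E'
from station import *
import numpy as np
def st():
    s=sense();R=s["ee_rot"];print("t",round(s["time_s"],2),"p",s["tcp_pos"].round(4),"yaw",np.degrees(np.arctan2(R[1,0],R[0,0])).round(2),"F",s["wrist_force"].round(1),"M",s["moment"].round(2),"w",round(s["gripper_width"]*87,1),"gf",round(s["gripper_force"],1),"j6",s["joints"][5].round(0))
    return s
if __name__=="__main__": st()
E
python3 st.py
```

```text
t 0.93 p [0.4119 0.3774 0.2222] yaw 24.24 F [ 1.   0.3 -0.3] M [ 0.02 -0.08  0.  ] w 87.0 gf 0.0 j6 55.0
```

move_arm(
  targets="0.9 -0.9 -1 0;0.9 -0.9 -1 0;0.9 -0.9 -1 0;0.66 -0.7 -1 0;0 0 -1 0;0 0 -0.8 0;0 0 0 0;0 0 0 0",
)

```text
time_s: 1.6
tcp_pos: [0.4947, 0.2932, 0.0766]
ee_rot: [[0.913, 0.408, -0.002], [0.408, -0.913, -0.002], [-0.003, 0.001, -1.0]]
wrist_force: [0.6, 0.1, -0.2]
gripper_width: 1.002
gripper_force: 0.0
```

```bash
python3 - <<'E'
from st import *
st()
import cv2
o=[capture(n)["image"] for n in("top","scene")]
a=cv2.resize(o[0][130:250,155:305],(500,400),interpolation=2);b=cv2.resize(o[1][100:220,200:350],(500,400),interpolation=2)
cv2.imwrite("pics/g.png",cv2.resize(np.hstack([a,b]),(800,320)))
E
```

```text
t 1.6 p [0.4947 0.2932 0.0766] yaw 24.06 F [ 0.6  0.1 -0.2] M [-0.03 -0.07 -0.03] w 87.2 gf 0.0 j6 67.0
```

View pics/g.png

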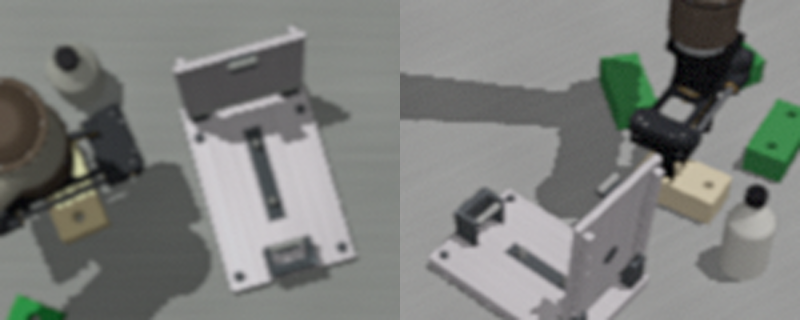

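The gripper straddles the mould, with the fingers on its long sides in both views. The mould's front hole shows at left-panel pixel (78,216). Descending and gripping.

move_arm(
  targets="0 0 -0.8 0;0 0 -0.8 0;0 0 -0.8 0;0 0 -0.4 0;0 0 0 0;0 0 0 0",
)

```text
time_s: 2.2
tcp_pos: [0.4956, 0.2946, 0.0085]
ee_rot: [[0.913, 0.409, 0.001], [0.409, -0.913, 0.001], [0.001, -0.0, -1.0]]
wrist_force: [0.1, 0.2, -1.0]
gripper_width: 0.993
gripper_force: 0.0
```

move_arm(
  targets="0 0 0 0;0 0 0 0;0 0 0 0;0 0 0 0;0 0 0 0;0 0 0 0;0 0 0 0;0 0 0 0",
  gripper=40,
)

```text
time_s: 2.87
tcp_pos: [0.4953, 0.2942, 0.0079]
ee_rot: [[0.913, 0.408, 0.001], [0.408, -0.913, 0.001], [0.001, -0.0, -1.0]]
wrist_force: [-0.4, 0.7, 3.3]
gripper_width: 0.643
gripper_force: 30.0
```

```bash
python3 st.py
```

```text
t 2.87 p [0.4953 0.2942 0.0079] yaw 24.07 F [-0.4  0.7  3.3] M [ 0.38  0.45 -0.02] w 55.9 gf 30.0 j6 67.0
```

move_arm(
  targets="0 0 0.6 0;0 0 1 0;0 -0.5 1 -0.4;0 -0.9 1 -0.4;0 -1 0 -0.4;0 -1 0 -0.4;0 -1 0 0;0 -1 0 0;0 -1 0 0;0 -1 0 0",
)

```text
time_s: 3.7
tcp_pos: [0.4939, 0.1071, 0.0966]
ee_rot: [[0.961, 0.276, -0.002], [0.276, -0.961, -0.001], [-0.003, 0.0, -1.0]]
wrist_force: [0.2, 0.9, -3.2]
gripper_width: 0.64
gripper_force: 30.0
```

move_arm(
  targets="0.4 -0.9 0 0;0.4 -0.8 0 0;0 0 0 0;0 0 0 0;0 0 0 0;0 0 0 0",
)

```text
time_s: 4.2
tcp_pos: [0.5145, 0.0667, 0.0971]
ee_rot: [[0.961, 0.277, -0.001], [0.277, -0.961, -0.0], [-0.001, -0.0, -1.0]]
wrist_force: [0.3, 0.2, -2.4]
gripper_width: 0.639
gripper_force: 30.0
```

```bash
python3 - <<'E'
from st import *
st()
import cv2
o=[capture(n)["image"] for n in("top","scene")]
a=cv2.resize(o[0][130:250,175:325],(500,400),interpolation=2);b=cv2.resize(o[1][100:220,180:330],(500,400),interpolation=2)
cv2.imwrite("pics/p.png",cv2.resize(np.hstack([a,b]),(800,320)))
E
```

```text
t 4.2 p [0.5145 0.0667 0.0971] yaw 16.09 F [ 0.3  0.2 -2.4] M [-0.01 -0.02  0.06] w 55.6 gf 30.0 j6 81.0
```

View pics/p.png

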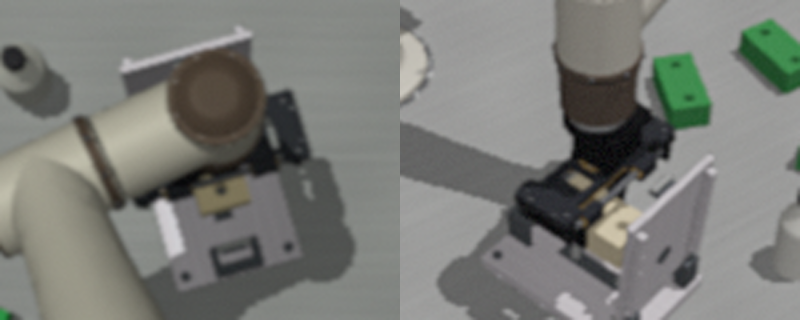

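The block hangs level between the catch and the open lid, over the slot, with its front end at left-panel (222,195). Descending slowly.

move_arm(
  targets="0 0 -0.7 0;0 0 -0.7 0;0 0 -0.5 0;0 0 0 0;0 0 -0.1 0;0 0 -0.1 0;0 0 -0.1 0;0 0 -0.1 0;0 0 0 0",
)

```text
time_s: 5.05
tcp_pos: [0.5151, 0.0664, 0.0401]
ee_rot: [[0.961, 0.277, 0.0], [0.277, -0.961, 0.0], [0.0, -0.0, -1.0]]
wrist_force: [-0.2, -0.5, -3.4]
gripper_width: 0.637
gripper_force: 30.0
```

```bash
python3 st.py
```

```text
t 5.05 p [0.5151 0.0664 0.0401] yaw 16.06 F [-0.2 -0.5 -3.4] M [-0.02 -0.01 -0.02] w 55.4 gf 30.0 j6 81.0
```

move_arm(
  targets="0 0 -0.1 0;0 0 -0.1 0;0 0 0 0",
)

```text
time_s: 5.3
tcp_pos: [0.5149, 0.0663, 0.0347]
ee_rot: [[0.961, 0.276, -0.0], [0.276, -0.961, -0.0], [-0.0, -0.0, -1.0]]
wrist_force: [-1.1, 1.1, -2.8]
gripper_width: 0.642
gripper_force: 30.0
```

```bash
python3 st.py
```

```text
t 5.3 p [0.5149 0.0663 0.0347] yaw 16.05 F [-1.1  1.1 -2.8] M [0.26 0.22 0.03] w 55.8 gf 30.0 j6 81.0
```

Slight side forces, so it has engaged on the pegs. Continuing down.

move_arm(
  targets="0 0 -0.1 0;0 0 -0.1 0;0 0 -0.06 0;0 0 0 0;0 0 0 0",
)

```text
time_s: 5.72
tcp_pos: [0.5149, 0.0664, 0.0282]
ee_rot: [[0.961, 0.277, -0.001], [0.277, -0.961, -0.0], [-0.001, -0.0, -1.0]]
wrist_force: [-0.7, 2.3, -4.8]
gripper_width: 0.641
gripper_force: 30.0
```

```bash
python3 st.py
```

```text
t 5.72 p [0.5149 0.0664 0.0282] yaw 16.05 F [-0.7  2.3 -4.8] M [0.53 0.35 0.04] w 55.8 gf 30.0 j6 81.0
```

move_arm(
  targets="0 0 -0.04 0;0 0 -0.02 0;0 0 0 0;0 0 0 0",
)

```text
time_s: 6.05
tcp_pos: [0.515, 0.0664, 0.0279]
ee_rot: [[0.961, 0.277, -0.0], [0.277, -0.961, -0.0], [-0.0, -0.0, -1.0]]
wrist_force: [-4.6, 1.5, 5.3]
gripper_width: 0.639
gripper_force: 30.0
```

```bash
python3 st.py
```

```text
t 6.05 p [0.515  0.0664 0.0279] yaw 16.07 F [-4.6  1.5  5.3] M [0.79 1.43 0.05] w 55.6 gf 30.0 j6 81.0
```

The block bears on the plate at TCP z = 0.028. Releasing and rising clear of the lid.

move_arm(
  targets="0 0 0 0;0 0 0 0;0 0 0 0;0 0 0 0",
  gripper=75,
)

```text
time_s: 6.38
tcp_pos: [0.5157, 0.0663, 0.0272]
ee_rot: [[0.961, 0.277, 0.001], [0.277, -0.961, 0.0], [0.001, 0.0, -1.0]]
wrist_force: [0.1, -0.8, -0.5]
gripper_width: 0.828
gripper_force: 0.0
```

move_arm(
  targets="0 0 0.3 0;0 0 0.6 0;0 0 1 0;0 0 1 0;0 0 1 0;0 0 1 0;0 0 1 0;0 0 1 0;0 0 1 0;0 0 1 0",
)

```text
time_s: 7.22
tcp_pos: [0.5149, 0.0661, 0.2515]
ee_rot: [[0.961, 0.276, 0.001], [0.276, -0.961, 0.0], [0.001, 0.0, -1.0]]
wrist_force: [0.9, 0.5, 0.8]
gripper_width: 0.862
gripper_force: 0.0
```

move_arm(
  targets="0 0 1 0;0 0 0.6 0;0 0 0 0;0 0 0 0",
  gripper=0,
)

```text
time_s: 7.55
tcp_pos: [0.5151, 0.0664, 0.2904]
ee_rot: [[0.961, 0.276, 0.002], [0.276, -0.961, 0.001], [0.002, -0.001, -1.0]]
wrist_force: [-0.7, -0.2, 0.2]
gripper_width: 0.643
gripper_force: 0.0
```

```bash
python3 - <<'E'
from st import *
st()
import cv2
o=[capture(n)["image"] for n in("top","scene")]
a=cv2.resize(o[0][130:250,175:325],(500,400),interpolation=2);b=cv2.resize(o[1][100:220,180:330],(500,400),interpolation=2)
cv2.imwrite("pics/q.png",cv2.resize(np.hstack([a,b]),(800,320)))
E
```

```text
t 7.55 p [0.5151 0.0664 0.2904] yaw 16.04 F [-0.7 -0.2  0.2] M [-0.06  0.   -0.05] w 55.9 gf 0.0 j6 81.0
```

View pics/q.png

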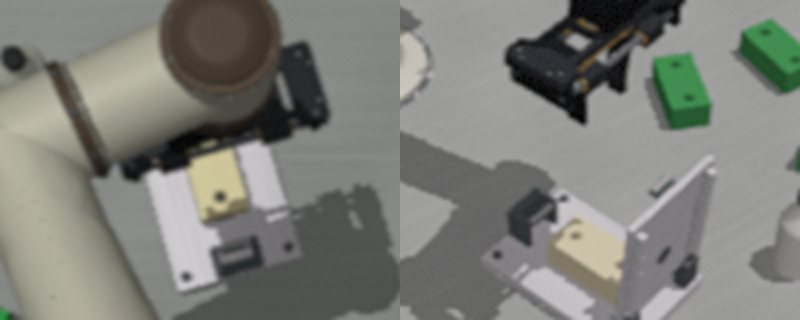

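The block sits flush on the plate in both views, with its front hole at left-panel (220,197). Moving over and behind the lid.

move_arm(
  targets="0.9 0.26 0 0;0.9 0.26 0 0;0.9 0.26 0 0;0.9 0.26 0 0;0.9 0.26 0 0;0.9 0.26 0 0;1 0.29 0 0;0 0 0 0;0 0 0 0",
  gripper=0,
)

```text
time_s: 8.4
tcp_pos: [0.6752, 0.1127, 0.2859]
ee_rot: [[0.961, 0.276, -0.005], [0.276, -0.961, -0.002], [-0.006, 0.0, -1.0]]
wrist_force: [0.8, 0.5, -1.0]
gripper_width: 0.01
gripper_force: 0.0
```

move_arm(
  targets="0 0 -1 0;0 0 -1 0;0 0 -1 0;0 0 -1 0;0 0 -0.2 0;0 0 0 0;0 0 0 0",
)

```text
time_s: 8.98
tcp_pos: [0.6753, 0.1125, 0.1857]
ee_rot: [[0.961, 0.277, 0.001], [0.277, -0.961, -0.0], [0.001, 0.001, -1.0]]
wrist_force: [0.2, 0.6, 1.0]
gripper_width: 0.002
gripper_force: 0.0
```

```bash
python3 st.py
```

```text
t 8.98 p [0.6753 0.1125 0.1857] yaw 16.08 F [0.2 0.6 1. ] M [-0.04 -0.03  0.04] w 0.2 gf 0.0 j6 83.0
```

```bash
python3 - <<'E'
import numpy as np
th=np.arange(1.7,0.05,-0.1);r=np.interp(th,[.1,1.7],[138,125])
s=80-r*np.cos(th)+8*np.sin(th)+9.5;z=62.5+r*np.sin(th)+8*np.cos(th)
a=np.radians(16)
P=np.c_[s*np.cos(a),s*np.sin(a),z];P[:,:2]+=[516.5,67.1]
D=np.diff(P,axis=0)/25
for i,t in enumerate(th): print(round(t,2),P[i].round(1),(D[i] if i<len(D) else D[-1]).round(2))
E
```

```text
1.7 [625.6  98.4 185.4] [-0.48 -0.14  0.1 ]
1.6 [613.8  95.  188. ] [-0.49 -0.14  0.05]
1.5 [601.6  91.5 189.4] [-0.49 -0.14  0.  ]
1.4 [589.3  88.  189.4] [-0.49 -0.14 -0.05]
1.3 [577.   84.4 188.2] [-0.49 -0.14 -0.1 ]
1.2 [564.7  80.9 185.7] [-0.48 -0.14 -0.15]
1.1 [552.8  77.5 181.9] [-0.47 -0.13 -0.2 ]
1.0 [541.1  74.2 176.8] [-0.45 -0.13 -0.25]
0.9 [530.   71.  170.5] [-0.42 -0.12 -0.3 ]
0.8 [519.4  67.9 163. ] [-0.39 -0.11 -0.34]
0.7 [509.6  65.1 154.4] [-0.36 -0.1  -0.39]
0.6 [500.6  62.5 144.7] [-0.32 -0.09 -0.42]
0.5 [492.5  60.2 134.1] [-0.28 -0.08 -0.46]
0.4 [485.5  58.2 122.7] [-0.24 -0.07 -0.49]
0.3 [479.6  56.5 110.4] [-0.19 -0.05 -0.51]
0.2 [474.8  55.1  97.6] [-0.14 -0.04 -0.53]
0.1 [471.3  54.1  84.2] [-0.14 -0.04 -0.53]
```

move_arm(
  targets="-0.48 -0.14 0 0;-0.3 -0.09 0 0;-0.3 -0.09 0 0;-0.3 -0.09 0 0;-0.3 -0.09 0 0;-0.3 -0.09 0 0;-0.3 -0.09 0 0",
)

```text
time_s: 9.57
tcp_pos: [0.6192, 0.096, 0.1858]
ee_rot: [[0.961, 0.277, 0.005], [0.277, -0.961, 0.001], [0.005, 0.0, -1.0]]
wrist_force: [3.9, 1.6, 2.3]
gripper_width: 0.007
gripper_force: 1.8
```

```bash
python3 st.py
```

```text
t 9.57 p [0.6192 0.096  0.1858] yaw 16.09 F [3.9 1.6 2.3] M [ 0.39 -0.9  -0.02] w 0.7 gf 1.8 j6 82.0
```

Contact at about 4 N. Sweeping the lid over.

move_arm(
  targets="-0.35 -0.1 0.05 0;-0.35 -0.1 0.05 0;-0.35 -0.1 0 0;-0.35 -0.1 0 0;-0.35 -0.1 0 0;-0.35 -0.1 -0.05 0;-0.35 -0.1 -0.08 0;-0.35 -0.1 -0.1 0",
)

```text
time_s: 10.23
tcp_pos: [0.5472, 0.0753, 0.1814]
ee_rot: [[0.961, 0.277, 0.0], [0.277, -0.961, -0.0], [0.0, 0.0, -1.0]]
wrist_force: [3.5, 0.9, 0.1]
gripper_width: 0.004
gripper_force: 1.2
```

```bash
python3 st.py
```

```text
t 10.23 p [0.5472 0.0753 0.1814] yaw 16.06 F [3.5 0.9 0.1] M [ 0.2  -0.92 -0.03] w 0.4 gf 1.2 j6 81.0
```

Near 1.05 rad and on the table's path.

move_arm(
  targets="-0.4 -0.11 -0.2 0;-0.4 -0.11 -0.25 0;-0.4 -0.12 -0.3 0;-0.35 -0.1 -0.32 0;-0.35 -0.1 -0.36 0;-0.32 -0.09 -0.42 0;-0.28 -0.08 -0.46 0",
)

```text
time_s: 10.82
tcp_pos: [0.4839, 0.0571, 0.1235]
ee_rot: [[0.961, 0.277, -0.001], [0.277, -0.961, -0.001], [-0.001, 0.0, -1.0]]
wrist_force: [0.3, 0.1, 0.7]
gripper_width: 0.003
gripper_force: 0.5
```

```bash
python3 st.py
```

```text
t 10.82 p [0.4839 0.0571 0.1235] yaw 16.06 F [0.3 0.1 0.7] M [ 0.06 -0.35  0.01] w 0.3 gf 0.5 j6 80.0
```

move_arm(
  targets="-0.24 -0.07 -0.4 0;-0.24 -0.06 -0.4 0;-0.2 -0.05 -0.4 0;-0.15 -0.04 -0.3 0;0 0 0 0",
)

```text
time_s: 11.23
tcp_pos: [0.4615, 0.0509, 0.0844]
ee_rot: [[0.961, 0.276, -0.006], [0.276, -0.961, -0.002], [-0.007, 0.001, -1.0]]
wrist_force: [-0.6, -0.2, -0.6]
gripper_width: 0.005
gripper_force: 0.0
```

```bash
python3 st.py
```

```text
t 11.23 p [0.4615 0.0509 0.0844] yaw 16.01 F [-0.6 -0.2 -0.6] M [-0.06  0.02  0.02] w 0.4 gf 0.0 j6 80.0
```

move_arm(
  targets="0 0 -0.1 0;0 0 -0.1 0;0 0 -0.1 0;0 0 0 0;0 0 0 0",
)

```text
time_s: 11.65
tcp_pos: [0.465, 0.0523, 0.0792]
ee_rot: [[0.961, 0.277, -0.0], [0.277, -0.961, -0.0], [-0.0, 0.0, -1.0]]
wrist_force: [-1.3, -0.5, 5.5]
gripper_width: 0.007
gripper_force: 2.3
```

```bash
python3 st.py
```

```text
t 11.65 p [0.465  0.0523 0.0792] yaw 16.07 F [-1.3 -0.5  5.5] M [-0.08  0.52  0.02] w 0.6 gf 2.3 j6 80.0
```

Contact at the catch. Pressing in small steps.

move_arm(
  targets="0 0 -0.08 0;0 0 -0.08 0;0 0 0 0;0 0 0 0",
)

```text
time_s: 11.98
tcp_pos: [0.4646, 0.0522, 0.0747]
ee_rot: [[0.961, 0.276, -0.001], [0.276, -0.961, -0.0], [-0.001, 0.0, -1.0]]
wrist_force: [-1.6, -0.1, 2.4]
gripper_width: 0.004
gripper_force: 1.1
```

move_arm(
  targets="0 0 -0.08 0;0 0 0 0;0 0 0 0",
)

```text
time_s: 12.23
tcp_pos: [0.4651, 0.0524, 0.0723]
ee_rot: [[0.961, 0.277, 0.0], [0.277, -0.961, 0.0], [0.0, 0.0, -1.0]]
wrist_force: [0.6, -0.0, -0.5]
gripper_width: 0.007
gripper_force: 0.0
```

move_arm(
  targets="0 0 -0.06 0;0 0 -0.04 0;0 0 0 0;0 0 0 0",
)

```text
time_s: 12.57
tcp_pos: [0.4653, 0.0525, 0.0708]
ee_rot: [[0.961, 0.277, 0.001], [0.277, -0.961, 0.0], [0.001, 0.0, -1.0]]
wrist_force: [-2.4, 0.1, 7.5]
gripper_width: 0.007
gripper_force: 3.4
```

move_arm(
  targets="0 0 -0.04 0;0 0 0 0;0 0 0 0",
)

```text
time_s: 12.82
tcp_pos: [0.4653, 0.0525, 0.0708]
ee_rot: [[0.961, 0.278, 0.001], [0.278, -0.961, -0.0], [0.001, 0.0, -1.0]]
wrist_force: [-5.1, 0.9, 14.0]
gripper_width: 0.006
gripper_force: 7.0
```

move_arm(
  targets="0 0 0.3 0;0 0 0.8 0;0 0 1 0;0 0 1 0;0 0 1 0;-0.5 0.9 1 0;-0.5 1 0 0;-0.5 1 0 0;-0.5 1 0 0;-0.5 1 0 0",
)

```text
time_s: 13.65
tcp_pos: [0.4017, 0.1758, 0.1968]
ee_rot: [[0.961, 0.276, 0.001], [0.276, -0.961, 0.001], [0.001, -0.001, -1.0]]
wrist_force: [0.6, -0.6, 0.1]
gripper_width: 0.008
gripper_force: 0.0
```

move_arm(
  targets="-0.2 1 0 0;0 1 0 0;0 1 0 0;0 1 0 0;0 1 0 0;0 0 0 0;0 0 0 0;0 0 0 0",
)

```text
time_s: 14.32
tcp_pos: [0.3971, 0.2994, 0.1962]
ee_rot: [[0.961, 0.277, -0.001], [0.277, -0.961, -0.001], [-0.001, 0.001, -1.0]]
wrist_force: [-0.2, -0.4, -1.1]
gripper_width: 0.005
gripper_force: 0.0
```

```bash
python3 - <<'E'
from st import *
st()
import cv2
o=[capture(n)["image"] for n in("top","scene")]
a=cv2.resize(o[0][130:250,155:305],(500,400),interpolation=2);b=cv2.resize(o[1][130:250,200:350],(500,400),interpolation=2)
cv2.imwrite("pics/z.png",cv2.resize(np.hstack([a,b]),(800,320)))
E
```

```text
t 14.32 p [0.3971 0.2994 0.1962] yaw 16.06 F [-0.2 -0.4 -1.1] M [-0.05 -0.05  0.02] w 0.4 gf 0.0 j6 50.0
```

View pics/z.png

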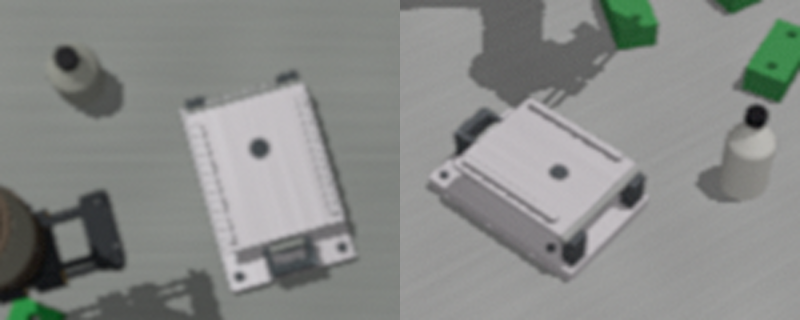

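The lid lies flat over the frame with its front edge at the catch (left-panel (290,245)), and the arm is clear. It held at 70.8 mm under 14 N without moving, which matches fully shut.

```bash
python3 -c "
from station import *
print(finish_job())"
```

```text
the job is handed in; nothing more can be done
None
```

The job is handed in at about 14 s of robot time: the mould block is down on both pegs and the lid is snapped shut past the catch, by force, height and camera checks (no verdict came back).

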